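Set up the next scribe line on a dividing fixture

TASK

To set up the next scribe line, lay the loose steel straightedge flat on the dividing fixture's rest, flush against both fence pads and with its end reaching about a centimetre over the brass blank, and let go of it. Then grip the black bar knob and turn it clockwise, as seen from above, exactly three clicks, counting them by feel and never running past the third. Finish while still holding the knob in that third click, so that the plate cannot slip under the scriber, with the straightedge still flush and the things lying around the fixture left alone.

Things in the scene. Friction and masses are not known exactly. Their poses are not given: they have to be found in the camera images.
- fixture: Dividing fixture screwed to the bench: grey base (116 x 112 x 10 mm) with a round scalloped index plate (radius 41 mm), a rest with fence on its +y side, a spring-plunger block (30 mm high, out to x = 58 mm) on its +x side. Origin: on the plate's spindle axis at bench level; z up, +y from the spindle along the rest.
- fence (a point): Middle of the fence's foot line on the rest's top (27.5 mm over the bench), at fixture x 0, y 95 mm; axes as the fixture's. Flat steel rest: here x -37 to 13, y -47 to 47 mm. Two fence pads, 5.5 mm high, y -47 to -25 and 25 to 47 mm, faces in the plane x = 0 looking to -x; fingers fit in the gap. A straightedge well laid has its centre at x -12, y 0, z 0, long side along y.
- blank (a point): Centre of the brass disc blank's top, on the spindle axis, 25 mm over the bench, 2.5 mm below the rest's top; turns with the plate. Blank radius 32 mm; a clamp washer (radius 13 mm) and spindle stand in its middle. With the straightedge's centre at the fence's middle its end reaches 12 mm over the blank.
- straightedge: Loose ground steel straightedge, a plain bar 150 mm long (its own x), 24 mm wide (y) and 8 mm thick (z), about 0.2 kg, lying flat on the bench. Origin: centre of its underside. Both ends and both edges are alike.
- knob_grip (a point): Point on the spindle axis in the black bar knob on top of the index plate, which turns with it: 61 mm over the bench, a good TCP height to grip the bar across its thickness from above. Bar: 14 mm thick (point's y), 52 mm long (x), from 43 to 70 mm over the bench; at angle 0 it lies across the fixture, along its x. Fingertips above 38 mm clear the laid straightedge (top 35.5 mm).
- index_plate (a joint): Angle of index plate and knob, rad, growing clockwise seen from above; starts in the click at 0. A spring ball drops between the 18 rim lobes: a click each 0.349 rad (20 degrees), the third at 1.047. Leaving a click takes 0.15 to 0.4 N m (grip hard, 30 N or more, or the bar twists in the pads); past half way it pulls on toward the next click with up to 0.25 N m. No end stops.
- scriber_pick: Bystander: thin steel pick with a blue grip, 122 mm long, on the bench beyond the fixture; leave alone.
- calliper: Bystander: slide calliper, 200 mm long, flat on the bench between the robot and the fixture; leave alone.
- screw_tin: Bystander: small round lidded tin, 58 mm across, 24 mm high, beyond the fixture; leave alone.
- bench_block: Bystander: square steel bench block, 64 x 64 x 18 mm, beyond the fixture; leave alone.
- lever_press: Small lever press standing on the table to the left, fixed, about 115 x 166 mm and 228 mm tall; not part of the job: keep the arm and gripper clear of it. Origin: middle of its foot.
Things that resemble listed ones, but are neither listed nor needed, are in the scene too. Of the things that look like the straightedge, take the one that is nearest to the robot's base at the start.

How it is judged:
On the way:
1. the straightedge lies flat on the rest, flush against the fence, reaching over the blank, let go, with the plate still in its first click (x of straightedge in the frame of fence between -0.0145 and -0.0105 m and y of straightedge in the frame of fence between -0.009 and 0.009 m and z of straightedge in the frame of fence between -0.002 and 0.002 m and angle between straightedge's own z axis and vertical below 0.05 rad and angle between the x axis of straightedge and the y axis of fence, either way round below 0.035 rad and contact force between the fingers and straightedge below 0.05 N and value of joint index_plate between -0.12 and 0.12 rad), for 0.2 s.
At the end, for the whole second after the job is handed in: Fingers grip the knob (over 3 N, TCP within 30 mm of the grip point), plate at rest in its third click (1.047 +- 0.07 rad); straightedge untouched, flat on the rest (2 mm, 0.05 rad), edge within 2.5 mm of the fence, parallel within 0.035 rad, its centre within 9 mm of the fence's middle (x of straightedge in the frame of fence between -0.0145 and -0.0105 m and y of straightedge in the frame of fence between -0.009 and 0.009 m and z of straightedge in the frame of fence between -0.002 and 0.002 m and angle between straightedge's own z axis and vertical below 0.05 rad and angle between the x axis of straightedge and the y axis of fence, either way round below 0.035 rad and contact force between the fingers and straightedge below 0.05 N and value of joint index_plate between 0.977 and 1.117 rad and velocity of joint index_plate between -0.05 and 0.05 rad/s and contact force between the fingers and index_plate above 3 N and distance between the grasp point and knob_grip below 0.03 m); the arm keeps its last pose, push and grip.
It fails at once if the index plate is run past the third click (value of joint index_plate above 1.2 rad).
It fails at once if the plate is turned back by a click (value of joint index_plate below -0.2 rad).
It fails at once if a bystander is knocked away (distance of any of scriber_pick, calliper, screw_tin, bench_block from where it was at the start of the episode above 0.015 m).
It also fails if it takes over 70 s, if anything falls off the work surface, if the arm or the gripper's body presses on something with over 40 N, if the wrist force passes 120 N, or if a joint passes its speed limit or range.

ROBOT

A 6-joint arm with a two-finger parallel gripper is mounted at the origin on a cart in front of the work surface, level with it; the furniture and walls round the work are solid. World frame = base frame: x ahead of the robot, y to its left, z up, the work surface at z = 0. Lengths are in m, angles in rad, forces in N, time in s.
With the tool pointing down it reaches from about 0.35 to 0.975 m from the base axis. Payload 4.9 kg.
Tool frame: the origin (TCP) lies between the finger pads, 19 mm behind the fingertips; this is the grasp point; z points along the fingers, y is the direction in which the jaws open and shut (so a half turn about z gives the same grasp; the last joint's range is limited). The gripper opens to 85 mm and grips with 20 to 120 N. Pads are 22 mm wide; open, the fingers measure 114 mm over their backs; the gripper's body (76 mm by 85 mm) begins 54 mm behind the grasp point. The pads swing forward as they close: fully open they stand 13 mm farther back than shut.
Start: joints at [1.218, 0.053, 1.613, -0, 1.476, -0.119], TCP at [0.145, 0.608, 0.25] pointing down, gripper open.
Joint ranges: [-3.01, 3.01], [-1.01, 2.22], [0.06, 2.58], [-1.02, 4.17], [0.09, 2.62], [-3.14, 3.14]. Speed limits (rad/s): [2.57, 2.57, 3.14, 3.14, 3.14, 3.14].

INTERFACE

Orientations are given as a rotation vector (axis times angle).
In Python, from station import ctrl gives the robot as it stands. The module is installed in compiled form; this text tells all that it offers.
- The arm moves only by the shell command python3 -m creep 'ROWS' [FORCE]. ROWS is JSON, a list of rows, each a list of 5 numbers: the closure in counts, from 0 (fully open) to 255 (shut), then the shift along the tool's x, y, z in mm, then the turn about the tool's z in rad. A call has 1 to 12 rows; each row is the pose to reach, as a shift and turn from the pose commanded when the call began, along the tool's axes at that moment; what a row does not reach only later rows make up. A row lasts 1/12 s, in which the tool goes at most 41.7 mm and 7.16 degrees, less where a joint would pass 70% of its speed; a pose out of reach is approached as far as the arm can. A call with a gripper value outside its range is refused whole. The fingers move at their own pace and stop on an object; FORCE is the grip in N (left out, the last holds). Time passes only in rows, so rows that repeat a pose let the fingers close. It gives the time, the measured TCP pose, the force and the opening at its end, in the units of the state.
- ctrl.get_obs(): the state, without advancing time (a new reading comes with each control period).
- ctrl.get_image(name): name is "scene" or "side" or "wrist"; returns the picture (480x640x3 uint8, red, green, blue); there is no depth.
- ctrl.calibration(name): a dict with "fx", "fy", "cx", "cy" (pixels), "R" (3x3) and "t" (3): a world point X has camera coordinates R X + t. Camera axes: x right, y down, z forward; pixel columns grow to the right and rows downward; lengths in m; the calibration is good to about 2 mm. The wrist camera is an equidistant fisheye: a pixel r from the principal point sees the ray r / f radians off the axis. A picture is of the moment at which its call begins: read the wrist's pose just before it. calibration takes no time and is no camera call; for the wrist camera it gives the pose at the moment of the call.
- ctrl.finish_job(): hands the job in, once; it reports no verdict.
Trained networks look in the newest picture that a camera, given by its name, has taken for a name from the list of things; names that differ only in an ending like _2 or _b are one class to them, and where a whole thing is asked for, a point or a joint stands for the part that bears it (a point fixed in the world has none). Each returns a list of dicts, best first, with "conf" (0 to 1); they miss things now and then, are a little off and sometimes report something else, mostly with a low value. They report only what shows in the picture. A call takes as long as a camera call. They do not tell look-alikes from the thing itself.
- ctrl.boxes_of(camera, label): "rect" ([left, top, width, height] in pixels, round what is visible of it).
- ctrl.outline_of(camera, label): "mask" (480x640 bool, what is visible of it) and "rect" ([left, top, width, height] in pixels, round what is visible of it).
The state is a dict: "t": time; "q": joint angles; "dq": joint speeds; "effort": joint torques, N m; "tool_pos": TCP position; "tool_rot": TCP orientation; "contact_force": force on the tool from outside, world axes, zero at the start; "wrist_torque": the same for the moment, N m; "opening": finger opening in m.
Only numpy, scipy, OpenCV 4.12 (cv2) and the standard library are available. Lean on these libraries where they do the work, as an engineer would, in place of code of your own. Each camera call takes 0.05 s, during which the arm holds its last target. There are 200 camera calls.

## Working session

There is one attempt and no reset: what is moved stays moved. The work goes in short steps, Python scripts to look and compute and a shell command to move; the robot and the scene stay as the last step left them, time stands still between calls to the robot, and variables do not carry over. Pictures are saved under pics/ and viewed, about 8 in all and at most 12, crops included, and the job is handed in when it is done.

```bash
mkdir -p pics
python3 - <<'E'
from station import ctrl
import cv2,numpy as np
o=ctrl.get_obs();print({k:np.round(v,3).tolist() for k,v in o.items()})
for n in("scene","side"):
    im=ctrl.get_image(n);cv2.imwrite(f"pics/{n}0.png",im[:,:,::-1])
    c=ctrl.calibration(n);print(n,{k:np.round(v,4).tolist() for k,v in c.items()})
    for l in("straightedge","fixture","index_plate","calliper"):
        print(l,[(np.round(b["conf"],2),np.round(b["rect"]).tolist()) for b in ctrl.boxes_of(n,l)])
E
```

```text
{'t': 0.0, 'q': [1.218, 0.053, 1.614, 0.0, 1.476, -0.119], 'dq': [0.001, 0.0, -0.0, 0.0, 0.003, -0.002], 'effort': [0.002, -39.369, -37.018, -0.0, 0.007, 0.0], 'tool_pos': [0.145, 0.607, 0.249], 'tool_rot': [-0.366, -3.12, 0.003], 'contact_force': [0.034, 0.008, -0.451], 'wrist_torque': [-0.035, -0.021, -0.05], 'opening': 0.085}
scene {'fx': 582.3396, 'fy': 582.3396, 'cx': 298.5129, 'cy': 242.8611, 'R': [[-0.7001, -0.7139, -0.0169], [-0.5343, 0.5393, -0.6509], [0.4738, -0.4466, -0.759]], 't': [0.4516, 0.2754, 1.4154]}
straightedge [(np.float64(0.8), [289.0, 249.0, 41.0, 38.0])]
fixture [(np.float64(0.66), [319.0, 196.0, 64.0, 53.0])]
index_plate [(np.float64(0.79), [343.0, 192.0, 27.0, 28.0])]
calliper [(np.float64(0.95), [360.0, 231.0, 52.0, 39.0])]
side {'fx': 504.484, 'fy': 504.484, 'cx': 325.3244, 'cy': 238.8524, 'R': [[-0.8599, 0.5104, -0.0107], [0.4642, 0.7731, -0.4322], [-0.2123, -0.3766, -0.9017]], 't': [0.4121, -0.3314, 1.4685]}
straightedge [(np.float64(0.96), [316.0, 217.0, 51.0, 27.0]), (np.float64(0.56), [430.0, 324.0, 66.0, 23.0]), (np.float64(0.15), [261.0, 211.0, 6.0, 15.0])]
fixture [(np.float64(0.71), [254.0, 145.0, 69.0, 68.0]), (np.float64(0.46), [268.0, 154.0, 29.0, 24.0])]
index_plate [(np.float64(0.7), [267.0, 152.0, 29.0, 27.0]), (np.float64(0.31), [259.0, 210.0, 5.0, 22.0]), (np.float64(0.2), [202.0, 143.0, 35.0, 29.0])]
calliper [(np.float64(0.79), [320.0, 131.0, 40.0, 55.0]), (np.float64(0.56), [260.0, 210.0, 6.0, 27.0]), (np.float64(0.45), [255.0, 149.0, 68.0, 63.0])]
```

```bash
cat > h.py <<'E'
import numpy as np,cv2
from station import ctrl
def ray(c,u,v,fish=False):
    x,y=(u-c["cx"])/c["fx"],(v-c["cy"])/c["fy"]
    if fish:
        r=np.hypot(x,y); d=np.array([x*np.sinc(r/np.pi),y*np.sinc(r/np.pi),np.cos(r)])
    else: d=np.array([x,y,1])
    R=np.array(c["R"]); return -R.T@np.array(c["t"]),R.T@d
def at(c,u,v,z,fish=False):
    o,d=ray(c,u,v,fish); return o+d*(z-o[2])/d[2]
def proj(c,X,fish=False):
    p=np.array(c["R"])@np.array(X)+c["t"]
    if fish:
        r=np.hypot(p[0],p[1]);k=np.arctan2(r,p[2])/max(r,1e-9);return c["cx"]+c["fx"]*k*p[0],c["cy"]+c["fy"]*k*p[1]
    return c["cx"]+c["fx"]*p[0]/p[2],c["cy"]+c["fy"]*p[1]/p[2]
E
python3 - <<'E'
from h import *
ims=[cv2.imread(f"pics/{n}0.png") for n in("scene","side")]
cv2.imwrite("pics/a.png",np.vstack([cv2.resize(ims[0][150:350,200:466],(798,600))]))
cv2.imwrite("pics/b.png",cv2.resize(ims[1][110:360,190:523],(799,600)))
s,d=ctrl.calibration("scene"),ctrl.calibration("side")
for c,u,v,z in[(s,309,268,0),(d,341,230,0),(d,463,335,0),(s,356,206,.04),(d,281,165,.04),(s,386,250,0),(d,340,158,0)]:print(np.round(at(c,u,v,z),3))
E
```

```text
[0.494 0.107 0.   ]
[0.492 0.103 0.   ]
[0.389 0.491 0.   ]
[ 0.537 -0.13   0.04 ]
[ 0.54  -0.132  0.04 ]
[ 0.386 -0.091  0.   ]
[ 0.376 -0.092  0.   ]
```

View pics/a.png

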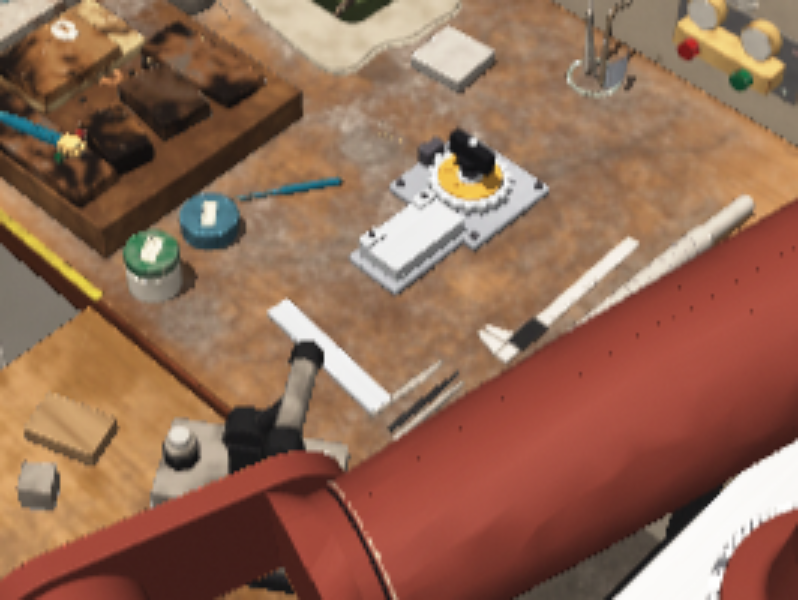

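View pics/b.png

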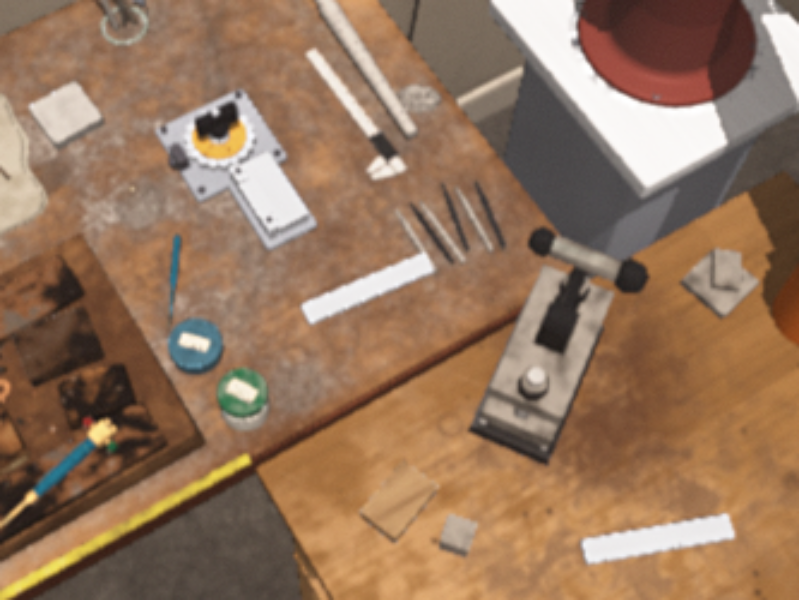

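The straightedge wanted is the one near the fixture (side picture about px 342,230, 0.50 m from the base). The other (side 463,335) is farther off on the left table. The press stands between the arm and the target, at about side px (415,265). The calliper is at (340,158).

```bash
cat >> h.py <<'E'
from scipy.spatial.transform import Rotation as Ro
def go(p,yaw=None):
    """rows shift (mm) & turn to reach TCP p, jaw axis (tool y) world heading yaw mod pi, from measured pose"""
    o=ctrl.get_obs();R=Ro.from_rotvec(o["tool_rot"]).as_matrix()
    s=R.T@(np.array(p)-o["tool_pos"])*1000
    y=np.arctan2(R[1,1],R[0,1]); t=0
    if yaw is not None: t=-((yaw-y+np.pi/2)%np.pi-np.pi/2)
    print("shift",np.round(s,1),"turn",np.round(t,3),"q6",np.round(o["q"][5],2),"yaw",np.round(y,3),"tilt",np.round(R[:,2],3))
E
python3 - <<'E'
from h import *
d=ctrl.calibration("side")
g=lambda u,v,z:at(d,190+u/2.4,110+v/2.4,z)
print("press foot",[np.round(g(*p,0),3)[:2] for p in[(472,430),(548,460),(545,268),(612,290)]])
m=ctrl.outline_of("side","straightedge")[0]["mask"];ys,xs=np.nonzero(m)
P=np.array([at(d,u,v,.008)[:2] for u,v in zip(xs,ys)]).astype(np.float32)
r=cv2.minAreaRect(P);print("edge",r, cv2.boxPoints(r).round(3).tolist())
print("knob",g(217,118,.065),"rest corner near",[np.round(g(*p,.0275),3)[:2] for p in[(232,172),(270,152),(312,222),(268,235)]])
c,dm,a=r; e=max([(cv2.boxPoints(r)[i]-cv2.boxPoints(r)[i-1]) for i in(0,1)],key=np.linalg.norm)
h=np.arctan2(e[1],e[0]);print("heading",h)
go([c[0],c[1],.30],h+np.pi/2)
E
```

```text
press foot [array([0.481, 0.301]), array([0.433, 0.368]), array([0.307, 0.185]), array([0.26 , 0.245])]
edge ((0.38920480012893677, 0.4896976351737976), (0.026592474430799484, 0.15147359669208527), 68.88877868652344) [[0.3140000104904175, 0.5049999952316284], [0.45500001311302185, 0.44999998807907104], [0.4650000035762787, 0.4749999940395355], [0.3230000138282776, 0.5289999842643738]]
knob [ 0.53864263 -0.13336332  0.065     ] rest corner near [array([ 0.55 , -0.085]), array([ 0.5  , -0.086]), array([0.505, 0.017]), array([0.555, 0.006])]
heading -0.36846036
shift [-265.2  -58.4  -50. ] turn 0.135 q6 -0.12 yaw 1.337 tilt [ 0.  0. -1.]
```

```bash
python3 - <<'E'
from h import *
d=ctrl.calibration("side")
for o in ctrl.outline_of("side","straightedge"):
    ys,xs=np.nonzero(o["mask"])
    P=np.array([at(d,u,v,.008)[:2] for u,v in zip(xs,ys)]).astype(np.float32)
    r=cv2.minAreaRect(P);b=cv2.boxPoints(r);e=max(b[1]-b[0],b[2]-b[1],key=np.linalg.norm);print(round(o["conf"],2),np.round(r[0],3),np.round(r[1],3),np.arctan2(e[1],e[0]))
go([.145,.607,.36]);go([.5,.04,.36],0.1)
E
python3 -m creep '[[0,0,0,-40,0],[0,0,0,-80,0],[0,0,0,-110,0],[0,0,0,-110,0]]'
```

```text
0.81 [0.389 0.49 ] [0.027 0.151] -0.36846036
0.63 [0.489 0.108] [0.025 0.149] -0.09733677
shift [  -0.4   -0.9 -110. ] turn 0 q6 -0.12 yaw 1.337 tilt [ 0.  0. -1.]
shift [-477.1 -470.2 -110. ] turn 1.237 q6 -0.12 yaw 1.337 tilt [ 0.  0. -1.]
t: 0.93
tool_pos: [0.1456, 0.6102, 0.3698]
tool_rot: [0.366, 3.117, 0.022]
contact_force: [-0.8, -0.0, 0.8]
opening: 0.0855
```

Run:
```python
from h import *
go([.49,.09,.36],1.473)
```

```text
shift [-455.5 -426.4    4.5] turn -0.136 q6 -0.12 yaw 1.337 tilt [ 0.005  0.014 -1.   ]
```

```bash
python3 -m creep '[[0,-25,-23,0,0],[0,-55,-52,0,0],[0,-85,-80,0,0],[0,-113,-107,0,-0.03],[0,-142,-133,0,-0.06],[0,-171,-160,0,-0.09],[0,-199,-187,0,-0.136],[0,-228,-213,0,-0.136],[0,-256,-240,0,-0.136],[0,-285,-266,0,-0.136],[0,-313,-293,0,-0.136],[0,-340,-319,0,-0.136]]'
python3 - <<'E'
from h import *
go([.49,.09,.30],1.473)
E
```

```text
t: 1.93
tool_pos: [0.4023, 0.2171, 0.3601]
tool_rot: [0.154, 3.137, 0.0]
contact_force: [0.8, 0.9, -0.0]
opening: 0.0855
shift [ -99.7 -117.9   60.1] turn -0.0 q6 -1.14 yaw 1.473 tilt [ 0.001  0.    -1.   ]
```

```bash
python3 -m creep '[[0,-25,-30,10,0],[0,-50,-59,25,0],[0,-75,-89,40,0],[0,-100,-118,60,0],[0,-100,-118,60,0],[0,-100,-118,60,0]]'
python3 - <<'E'
from h import *
c=ctrl.calibration("wrist");im=ctrl.get_image("wrist");cv2.imwrite("pics/w1.png",im[:,:,::-1]);np.save("w1.npy",c,allow_pickle=True)
print({k:np.round(v,3).tolist() for k,v in c.items()})
for o in ctrl.outline_of("wrist","straightedge"):
    ys,xs=np.nonzero(o["mask"])
    P=np.array([at(c,u,v,.008,1)[:2] for u,v in zip(xs,ys)]).astype(np.float32)
    r=cv2.minAreaRect(P);b=cv2.boxPoints(r);e=max(b[1]-b[0],b[2]-b[1],key=np.linalg.norm);print(round(o["conf"],2),o["rect"],np.round(r[0],4),np.round(r[1],3),np.arctan2(e[1],e[0]))
for n,X in dict(spindle=[.5386,-.132,.06],rest=[.516,-.038,.0275]).items():print(n,np.round(proj(c,X,1)))
E
```

```text
t: 2.43
tool_pos: [0.4895, 0.0901, 0.2979]
tool_rot: [-0.159, -3.134, 0.0]
contact_force: [0.3, 1.6, 0.3]
opening: 0.0857
{'fx': 371.648, 'fy': 371.648, 'cx': 318.294, 'cy': 236.995, 'R': [[0.101, 0.995, 0.001], [0.959, -0.098, 0.266], [0.264, -0.026, -0.964]], 't': [-0.14, -0.507, 0.299]}
0.87 [321.1, 129.7, 28.2, 131.3] [0.4896 0.1092] [0.026 0.152] -0.10296235
0.8 [588.4, 55.7, 30.6, 104.6] [0.3893 0.4908] [0.032 0.151] -0.3770877
spindle [129. 271.]
rest [208. 236.]
```

View pics/w1.png

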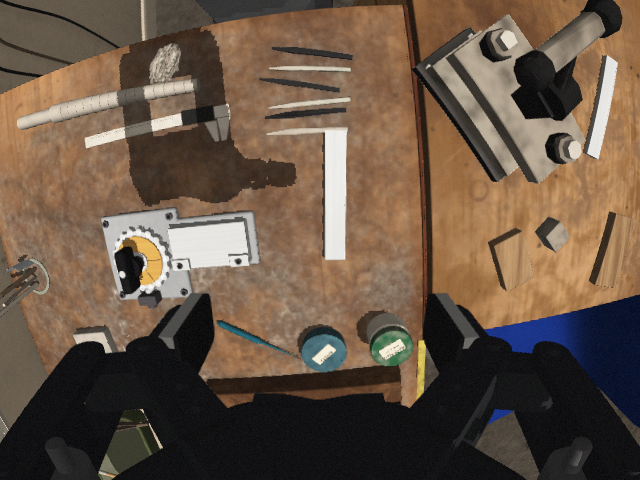

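The wrist picture shows the bar at (335,195) and the fixture at (180,250), with the rest on the +y side and the fence pads at px (180,264) and (238,260), on the far side. The bar measures (0.4896, 0.1092), 152 mm long, which agrees with the side view.

Run:
```python
from h import *
go([.4896,.1092,.018],np.pi/2-.101)
```

```text
shift [  1.7  17.  282.4] turn 0.003 q6 -1.44 yaw 1.473 tilt [ 0.     0.001 -1.   ]
```

```bash
python3 -m creep '[[0,2,17,35,0.003],[0,2,17,75,0.003],[0,2,17,115,0.003],[0,2,17,155,0.003],[0,2,17,190,0.003],[0,2,17,220,0.003],[0,2,17,245,0.003],[0,2,17,262,0.003],[0,2,17,274,0.003],[0,2,17,282,0.003],[0,2,17,282,0.003],[0,2,17,282,0.003]]' 60 && python3 -m creep '[[180,0,0,0,0],[255,0,0,0,0],[255,0,0,0,0],[255,0,0,0,0],[255,0,0,0,0],[255,0,0,0,0],[255,0,0,0,0],[255,0,0,0,0],[255,0,0,0,0],[255,0,0,0,0]]' 60
```

```text
t: 3.53
tool_pos: [0.4901, 0.1094, 0.019]
tool_rot: [0.157, 3.136, 0.0]
contact_force: [0.4, 0.5, 0.1]
opening: 0.0855
t: 4.37
tool_pos: [0.4901, 0.1088, 0.019]
tool_rot: [0.158, 3.136, 0.0]
contact_force: [-0.6, -0.9, 6.3]
opening: 0.0222
```

```bash
python3 -m creep '[[255,0,0,-10,0],[255,0,0,-30,0],[255,0,0,-60,0],[255,0,0,-100,0],[255,0,0,-132,0],[255,0,0,-132,0],[255,0,0,-132,0],[255,0,0,-132,0]]' 60
python3 - <<'E'
from h import *
c=np.load("w1.npy",allow_pickle=True).item();im=cv2.imread("pics/w1.png")
# sketch fixture close-up rectified at z=.0275 plane, 0.25mm/px... 
x0,y0,S=.46,-.20,2500
W,H=700,550
# columns = world y (rightward = increasing), rows = world x (downward increasing)
gx,gy=np.meshgrid(y0+np.arange(W)/S,x0+np.arange(H)/S)
mp=np.array([proj(c,[x,y,.0275],1) for x,y in zip(gy.ravel(),gx.ravel())]).reshape(H,W,2).astype(np.float32)
cv2.imwrite("pics/rect.png",cv2.remap(im,mp[...,0],mp[...,1],cv2.INTER_CUBIC))
E
```

```text
t: 5.03
tool_pos: [0.4882, 0.1087, 0.1488]
tool_rot: [-0.158, -3.135, 0.0]
contact_force: [-0.2, -0.3, -2.7]
opening: 0.0217
```

View pics/rect.png

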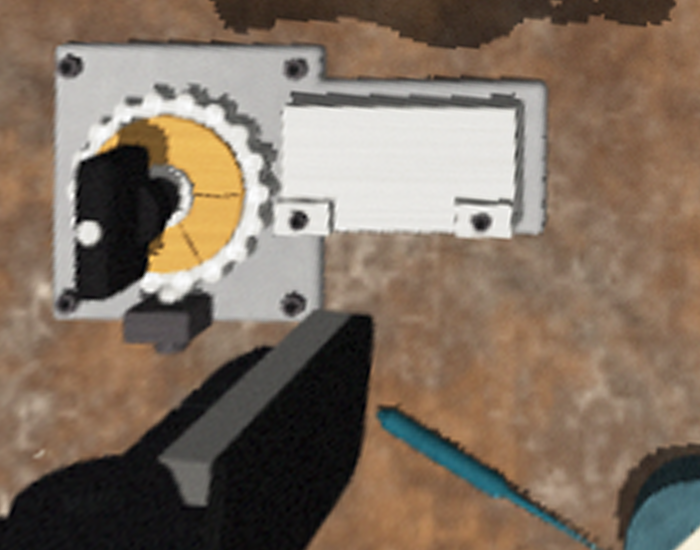

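The rectified view shows the rest with corners at (285,105) and (515,108), and the pad faces on row ~199. So the fence is almost parallel to world y, and the laid centre is at about (0.5275, -0.040). I'll take one closer look before placing.

```bash
python3 -m creep '[[255,-5,-20,-10,0],[255,-10,-50,-20,0],[255,-10,-60,-20,0],[255,-10,-60,-20,0],[255,-10,-60,-20,0],[255,-10,-60,-20,0],[255,-10,-60,-20,0]]' 60
cat > rect.py <<'E'
from h import *
import sys
n,x0,y0,S,z=sys.argv[1],*map(float,sys.argv[2:6])
c=ctrl.calibration("wrist");im=ctrl.get_image("wrist")[:,:,::-1]
cv2.imwrite(f"pics/{n}_raw.png",im)
W,H=790,590
gx,gy=np.meshgrid(y0+np.arange(W)/S,x0+np.arange(H)/S)
mp=np.array([proj(c,[x,y,z],1) for x,y in zip(gy.ravel(),gx.ravel())]).reshape(H,W,2).astype(np.float32)
cv2.imwrite(f"pics/{n}.png",cv2.remap(im,mp[...,0],mp[...,1],cv2.INTER_CUBIC))
o=ctrl.get_obs();print(o["tool_pos"],"cam",-np.array(c["R"]).T@np.array(c["t"]))
E
python3 rect.py r2 .45 -.18 3500 .0275
```

```text
t: 5.62
tool_pos: [0.4924, 0.0489, 0.1686]
tool_rot: [-0.157, -3.135, -0.001]
contact_force: [-0.4, 0.4, -2.1]
opening: 0.0218
[0.4925865  0.04891148 0.16894112] cam [0.42419342 0.055975   0.29322884]
```

View pics/r2.png

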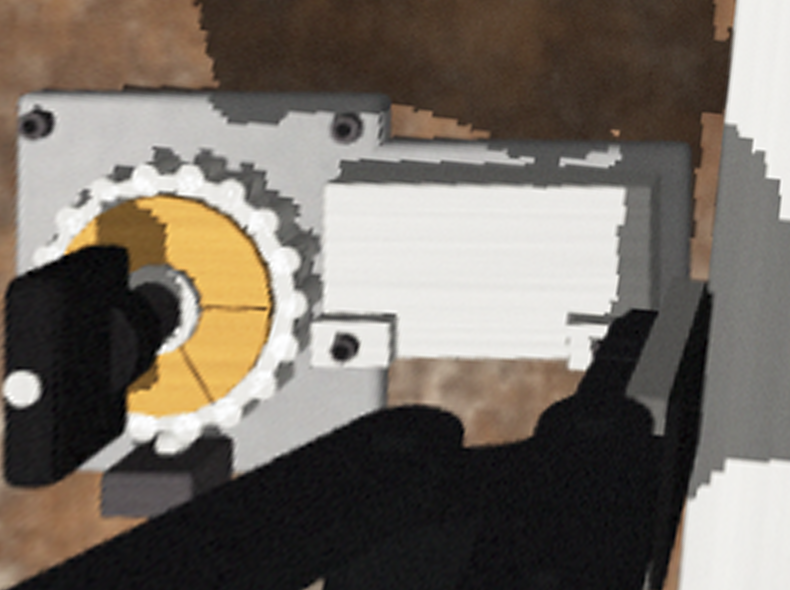

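Run:
```python
from h import *
go([.5223,-.040,.169],-.012)
```

```text
shift [-38.4 -85.5  -0.2] turn 1.483 q6 -1.52 yaw 1.471 tilt [-0.002  0.    -1.   ]
```

```bash
python3 -m creep '[[255,-4,-8,0,0.11],[255,-8,-16,0,0.23],[255,-12,-24,0,0.35],[255,-16,-33,0,0.47],[255,-20,-42,0,0.59],[255,-24,-51,0,0.71],[255,-28,-60,0,0.83],[255,-32,-70,0,0.95],[255,-36,-80,0,1.07],[255,-38,-85,0,1.19],[255,-38,-85,0,1.31],[255,-38,-85,0,1.43]]' && python3 -m creep '[[255,0,0,0,0.053],[255,0,0,0,0.053],[255,0,0,0,0.053],[255,0,0,0,0.053]]';python3 - <<'E'
from h import *
go([.5223,-.040,.070],-.012)
E
```

```text
t: 6.67
tool_pos: [0.5225, -0.0399, 0.1696]
tool_rot: [-2.182, -2.259, 0.0]
contact_force: [-0.2, 0.1, -1.7]
opening: 0.022
t: 7.0
tool_pos: [0.5224, -0.0398, 0.1698]
tool_rot: [-2.233, -2.209, 0.0]
contact_force: [-0.1, 0.5, -1.6]
opening: 0.0219
shift [-0.2 -0.1 99.8] turn 0.001 q6 -0.21 yaw -0.011 tilt [-0.  0. -1.]
```

```bash
python3 -m creep '[[255,0,0,30,0],[255,0,0,65,0],[255,0,0,92,0],[255,0,0,107,0],[255,0,0,116,0],[255,0,0,120,0],[255,0,0,120,0],[255,0,0,120,0]]'
python3 - <<'E'
from h import *
cv2.imwrite("pics/w3.png",ctrl.get_image("wrist")[:,:,::-1]);go([.5223,-.04,.0465],-.012)
E
```

```text
t: 7.67
tool_pos: [0.5235, -0.0405, 0.0513]
tool_rot: [2.234, 2.206, 0.002]
contact_force: [0.0, -0.0, -1.7]
opening: 0.022
shift [ 0.5 -1.6  5.2] turn -0.001 q6 -0.21 yaw -0.013 tilt [ 0.003 -0.001 -1.   ]
```

View pics/w3.png

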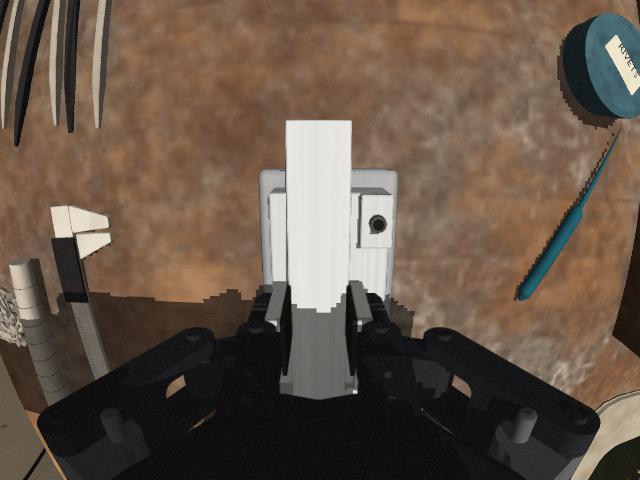

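The bar is held parallel to the fence: its right edge is at px 352 and the pad face at 359, a gap of about 3 mm. I'll lower it by feel.

```bash
python3 -m creep '[[255,0,0,1,0],[255,0,0,2,0],[255,0,0,3,0],[255,0,0,3,0],[255,0,0,3,0]]'; python3 -m creep '[[255,0,0,0.7,0],[255,0,0,1.4,0],[255,0,0,1.4,0],[255,0,0,1.4,0]]'
```

```text
t: 8.13
tool_pos: [0.5225, -0.0403, 0.0471]
tool_rot: [2.236, 2.207, 0.0]
contact_force: [-0.2, -0.4, -1.6]
opening: 0.0217
t: 8.47
tool_pos: [0.5226, -0.0403, 0.0465]
tool_rot: [-2.236, -2.207, 0.0]
contact_force: [-3.6, 0.9, 5.1]
opening: 0.0217
```

```bash
python3 -m creep '[[255,0,0.7,-0.4,0],[255,0,1.4,-0.4,0],[255,0,2.0,-0.4,0],[255,0,2.0,-0.4,0],[255,0,2.0,-0.4,0]]'; python3 -m creep '[[255,0,0.7,0,0],[255,0,1.4,0,0],[255,0,2.0,0,0],[255,0,2.0,0,0]]'
```

```text
t: 8.88
tool_pos: [0.5239, -0.0404, 0.0465]
tool_rot: [-2.234, -2.206, 0.003]
contact_force: [-7.3, -0.3, 7.6]
opening: 0.0222
t: 9.22
tool_pos: [0.5259, -0.0404, 0.0465]
tool_rot: [-2.235, -2.206, 0.003]
contact_force: [-5.7, 1.1, 6.7]
opening: 0.0219
```

```bash
python3 -m creep '[[255,0,0.4,-0.2,0],[255,0,0.8,-0.2,0],[255,0,0.8,-0.2,0]]'; python3 -m creep '[[255,0,0.4,-0.2,0],[255,0,0.8,-0.2,0],[255,0,0.8,-0.2,0]]'
```

```text
t: 9.47
tool_pos: [0.5268, -0.0404, 0.0465]
tool_rot: [-2.235, -2.206, 0.002]
contact_force: [-5.4, -0.3, 6.4]
opening: 0.0219
t: 9.72
tool_pos: [0.5279, -0.0404, 0.0465]
tool_rot: [-2.235, -2.207, 0.001]
contact_force: [-4.3, 0.3, 3.9]
opening: 0.0217
```

```bash
python3 -m creep '[[255,0,0.4,0,0],[255,0,0.8,0,0],[255,0,0.8,0,0]]'; python3 -m creep '[[255,0,0.4,0,0],[255,0,0.8,0,0],[255,0,0.8,0,0]]'; python3 rect.py r4 .49 -.10 6000 .033
```

```text
t: 9.97
tool_pos: [0.5283, -0.0404, 0.0465]
tool_rot: [-2.235, -2.206, 0.002]
contact_force: [-7.1, 0.2, 6.7]
opening: 0.0215
t: 10.22
tool_pos: [0.5284, -0.0404, 0.0465]
tool_rot: [-2.233, -2.205, 0.005]
contact_force: [-9.9, -1.4, 9.3]
opening: 0.0223
[ 0.52839811 -0.04041169  0.04648527] cam [0.52930133 0.02824003 0.17093729]
```

```bash
python3 -m creep '[[255,0,0.5,0,0],[255,0,1,0,0],[255,0,1,0,0]]'; python3 -m creep '[[255,0,-0.5,0,0],[255,0,-0.5,0,0],[140,0,-0.5,0,0],[140,0,-0.5,0,0],[140,0,-0.5,0,0],[140,0,-0.5,0,0]]'; python3 rect.py r5 .49 -.09 5500 .0355
```

```text
t: 10.52
tool_pos: [0.5285, -0.0404, 0.0465]
tool_rot: [-2.232, -2.204, 0.008]
contact_force: [-13.2, -0.2, 12.8]
opening: 0.0218
t: 11.02
tool_pos: [0.5308, -0.0404, 0.0465]
tool_rot: [2.235, 2.206, 0.002]
contact_force: [0.5, -1.2, 0.2]
opening: 0.0383
[ 0.53064712 -0.04044103  0.04647337] cam [0.5310013  0.02823419 0.17095058]
```

View pics/r5_raw.png

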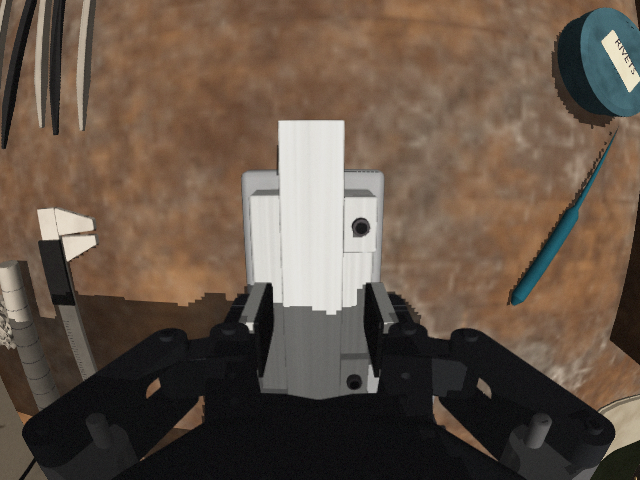

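The edge is flush on both pads and the fingers are clear of it. I'll lift and check the placement in the fence frame.

```bash
python3 -m creep '[[130,0,0,-8,0],[130,0,0,-25,0],[100,0,0,-55,0],[60,0,0,-90,0],[0,0,0,-120,0],[0,0,0,-140,0],[0,0,0,-140,0],[0,0,0,-140,0]]'; python3 rect.py r6 .45 -.19 3200 .0355
python3 - <<'E'
from h import *
c=ctrl.calibration("wrist")
for o in ctrl.outline_of("wrist","straightedge")[:2]:
    ys,xs=np.nonzero(o["mask"])
    P=np.array([at(c,u,v,.0355,1)[:2] for u,v in zip(xs,ys)]).astype(np.float32)
    r=cv2.minAreaRect(P);print(round(o["conf"],2),o["rect"],r)
go([.5388,-.1345,.13],1.559)
E
```

```text
t: 11.73
tool_pos: [0.5313, -0.0406, 0.1887]
tool_rot: [2.233, 2.204, 0.004]
contact_force: [0.6, 0.7, 0.2]
opening: 0.0857
[ 0.53016746 -0.04035407  0.18659642] cam [0.53117541 0.02817718 0.31309972]
0.58 [293.7, 128.8, 39.0, 186.7] ((0.5263485312461853, -0.03948577493429184), (0.14893151819705963, 0.024470927193760872), 89.4849853515625)
shift [-94.2  10.6  55.3] turn 1.57 q6 -0.2 yaw -0.013 tilt [-0.002  0.    -1.   ]
```

View pics/r6.png

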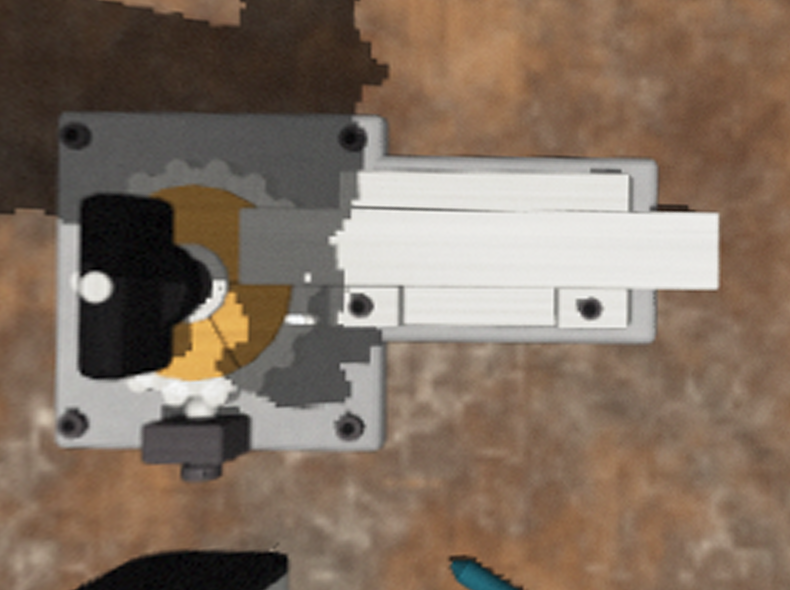

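The edge lies flush, reaching over the blank. The measured centre is y -0.0395 and the heading agrees with the fence within 0.01 rad. Next is the knob.

```bash
python3 -m creep '[[0,-8,1,0,-0.12],[0,-16,2,0,-0.24],[0,-24,3,0,-0.36],[0,-32,4,0,-0.48],[0,-41,5,0,-0.6],[0,-50,6,0,-0.72],[0,-60,7,0,-0.84],[0,-70,8,0,-0.96],[0,-80,9,0,-1.08],[0,-90,9.5,0,-1.2],[0,-94,9.5,0,-1.32],[0,-94,9.5,0,-1.44]]' && python3 -m creep '[[0,0,0,20,-0.12],[0,0,0,40,-0.131],[0,0,0,55,-0.131],[0,0,0,55,-0.131],[0,0,0,55,-0.131]]';python3 rect.py r7 .47 -.20 4000 .07
python3 - <<'E'
from h import *
go([.5386,-.1345,.061],1.559)
E
```

```text
t: 12.83
tool_pos: [0.5373, -0.135, 0.1838]
tool_rot: [-0.218, -3.13, -0.002]
contact_force: [0.4, -0.4, -0.1]
opening: 0.0851
t: 13.25
tool_pos: [0.5367, -0.1338, 0.1287]
tool_rot: [-0.02, -3.136, -0.003]
contact_force: [0.3, 0.3, 0.1]
opening: 0.0853
[ 0.53785955 -0.13427006  0.13044232] cam [ 0.46855236 -0.13291936  0.25350856]
shift [-0.9 -0.3 69.4] turn -0.001 q6 -1.94 yaw 1.558 tilt [-0.002  0.001 -1.   ]
```

View pics/r7_raw.png

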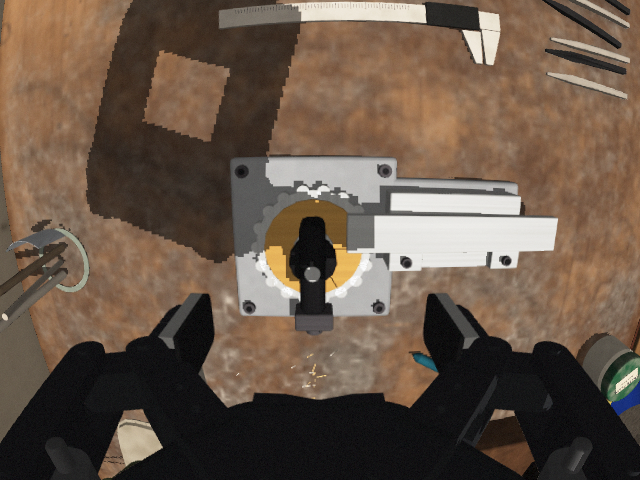

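The knob bar is upright at px column 312, with the jaws' midline at about 318. I'll work out the offset, then descend.

Run:
```python
from h import *
c=ctrl.calibration("wrist")
for u,v,z in[(312,220,.07),(301,220,.07),(325,220,.07),(312,273,.07),(312,310,.07),(313,247,.025),(264,247,.025),(368,247,.025)]:print(u,v,np.round(at(c,u,v,z,1),4))
print(proj(c,ctrl.get_obs()["tool_pos"],1))
```

```text
312 220 [ 0.5116 -0.1365  0.07  ]
301 220 [ 0.5115 -0.1422  0.07  ]
325 220 [ 0.5117 -0.1299  0.07  ]
312 273 [ 0.5405 -0.1371  0.07  ]
312 310 [ 0.5626 -0.1375  0.07  ]
313 247 [ 0.5398 -0.137   0.025 ]
264 247 [ 0.5394 -0.169   0.025 ]
368 247 [ 0.5403 -0.1012  0.025 ]
(np.float64(317.0484749491245), np.float64(323.42083201809703))
```

```bash
python3 -m creep '[[0,0,-1.5,20,0],[0,0,-1.5,40,0],[0,0,-1.5,55,0],[0,0,-1.5,64,0],[0,0,-1.5,69,0],[0,0,-1.5,69,0],[0,0,-1.5,69,0]]' 40 && python3 -m creep '[[150,0,0,0,0],[200,0,0,0,0],[255,0,0,0,0],[255,0,0,0,0],[255,0,0,0,0],[255,0,0,0,0],[255,0,0,0,0],[255,0,0,0,0],[255,0,0,0,0],[255,0,0,0,0]]' 40
python3 - <<'E'
from h import *
o=ctrl.get_obs();print(o["wrist_torque"],o["effort"][5]);go([.538,-.1355,.061],1.559)
E
```

```text
t: 13.88
tool_pos: [0.5391, -0.1362, 0.0634]
tool_rot: [0.02, 3.14, -0.001]
contact_force: [0.6, -0.7, -0.6]
opening: 0.0856
t: 14.72
tool_pos: [0.5387, -0.1369, 0.0632]
tool_rot: [0.02, 3.141, -0.003]
contact_force: [-2.7, -4.4, 5.4]
opening: 0.0253
[-0.84038279  0.41932802 -0.00205954] 0.006093818228691816
shift [0.7 1.4 2.2] turn -0.001 q6 -1.94 yaw 1.558 tilt [ 0.001 -0.002 -1.   ]
```

```bash
python3 -m creep '[[255,0,0,0,0],[255,0,0,0,0],[255,0,0,0,0],[255,0,0,0,0],[255,0,0,0,0],[255,0,0,0,0]]' 60;  python3 - <<'E'
from h import *
o=ctrl.get_obs();print(o["wrist_torque"],o["effort"][5])
im=ctrl.get_image("wrist");cv2.imwrite("pics/w8.png",im[:,:,::-1])
E
```

```text
t: 15.22
tool_pos: [0.5387, -0.1369, 0.0633]
tool_rot: [0.02, 3.141, -0.003]
contact_force: [-2.5, -4.1, 5.3]
opening: 0.0248
[-0.81691618  0.48368392 -0.02734704] 0.0009121453331317753
```

View pics/w8.png

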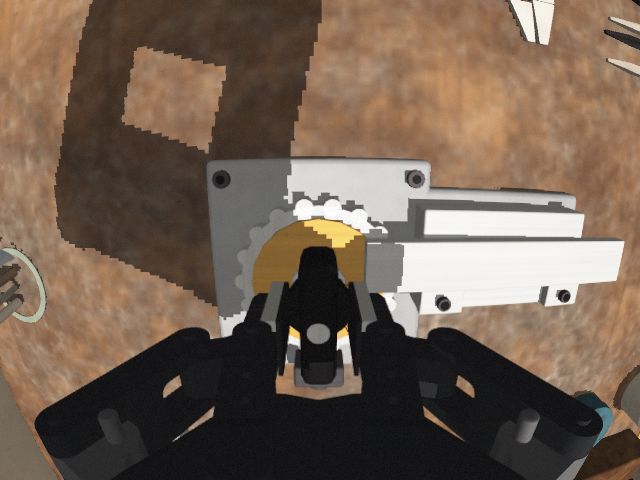

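The jaws stopped at 25 mm, on the round boss under the 14 mm bar; a gap shows beside the bar at px (345,300). I'll open, rise and grip the bar higher.

```bash
python3 -m creep '[[130,0,0,0,0],[130,0,0,0,0],[130,0,1,-6,0],[130,0,1,-12,0],[130,0,1,-12,0],[255,0,1,-12,0],[255,0,1,-12,0],[255,0,1,-12,0],[255,0,1,-12,0],[255,0,1,-12,0],[255,0,1,-12,0],[255,0,1,-12,0]]' 40;  python3 - <<'E'
from h import *
o=ctrl.get_obs();print(o["wrist_torque"],o["effort"][5]);go([.538,-.1355,.061],1.559)
E
```

```text
t: 16.27
tool_pos: [0.5386, -0.1368, 0.0749]
tool_rot: [0.02, 3.141, -0.006]
contact_force: [-1.7, -6.4, 1.3]
opening: 0.0129
[-0.94131227  0.22561749  0.05694662] 0.025846735225059092
shift [ 0.6  1.3 13.9] turn -0.001 q6 -1.94 yaw 1.558 tilt [ 0.    -0.004 -1.   ]
```

```bash
python3 -m creep '[[255,0,-0.5,0,0],[255,0,-1,0,0],[255,0,-1,0,0],[255,0,-1,0,0],[255,0,-1,0,0]]' 110;  cat > s.py <<'E'
from h import *
o=ctrl.get_obs();R=Ro.from_rotvec(o["tool_rot"]).as_matrix();print("turned",round(1.558-np.arctan2(R[1,1],R[0,1]),4),"tq",np.round(o["wrist_torque"],3),"F",np.round(o["contact_force"],1),"open",round(o["opening"],4),"e6",round(o["effort"][5],3))
E
python3 s.py; python3 -m creep '[[255,0,0,0,0.03],[255,0,0,0,0.06],[255,0,0,0,0.09],[255,0,0,0,0.12],[255,0,0,0,0.12]]'>/dev/null; python3 s.py;python3 -m creep '[[255,0,0,0,0.03],[255,0,0,0,0.06],[255,0,0,0,0.06]]'>/dev/null; python3 s.py
```

```text
t: 16.68
tool_pos: [0.5386, -0.1369, 0.0751]
tool_rot: [0.02, 3.141, -0.003]
contact_force: [-2.8, -5.1, 5.1]
opening: 0.0108
turned -0.0 tq [-0.52   0.453  0.001] F [-2.8 -5.1  5.1] open 0.0108 e6 -0.006
turned 0.1208 tq [-0.525  0.54  -0.102] F [-3.  -4.2  4.3] open 0.011 e6 0.109
turned 0.1811 tq [-0.584  0.427 -0.145] F [-3.  -3.   5.8] open 0.0108 e6 0.041
```

```bash
for i in 1; do python3 -m creep '[[255,0,0,0,0.03],[255,0,0,0,0.06],[255,0,0,0,0.06]]'>/dev/null; python3 s.py; python3 -m creep '[[255,0,0,0,0.03],[255,0,0,0,0.06],[255,0,0,0,0.06]]'>/dev/null; python3 s.py; python3 -m creep '[[255,0,0,0,0.025],[255,0,0,0,0.049],[255,0,0,0,0.049],[255,0,0,0,0.049]]'>/dev/null; python3 s.py; done; python3 rect.py r9 .47 -.20 4000 .07
```

```text
turned 0.2412 tq [-0.496  0.409 -0.169] F [-2.5 -3.1  6.2] open 0.0111 e6 -0.007
turned 0.3014 tq [-0.501  0.44  -0.201] F [-2.9 -3.5  6.1] open 0.0108 e6 -0.05
turned 0.349 tq [-0.424  0.357 -0.007] F [-2.7 -3.5  5.4] open 0.011 e6 -0.011
[ 0.53864851 -0.13666682  0.07512804] cam [ 0.4741975  -0.11199577  0.19953773]
```

View pics/r9_raw.png

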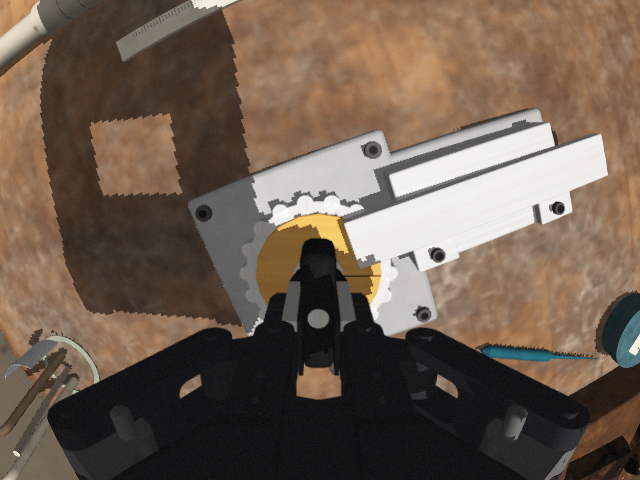

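The bar still stands upright between the pads and the blank's scribed line turned with it. That is one click, with the torque back to zero at 0.349. Second click next.

```bash
python3 -m creep '[[255,0,0,0,0.03],[255,0,0,0,0.06],[255,0,0,0,0.09],[255,0,0,0,0.12],[255,0,0,0,0.12]]'>/dev/null; python3 s.py; python3 -m creep '[[255,0,0,0,0.03],[255,0,0,0,0.06],[255,0,0,0,0.09],[255,0,0,0,0.12],[255,0,0,0,0.12]]'>/dev/null; python3 s.py; python3 -m creep '[[255,0,0,0,0.03],[255,0,0,0,0.06],[255,0,0,0,0.06]]'>/dev/null; python3 s.py; python3 -m creep '[[255,0,0,0,0.025],[255,0,0,0,0.049],[255,0,0,0,0.049],[255,0,0,0,0.049]]'>/dev/null; python3 s.py
```

```text
turned 0.4697 tq [-0.402  0.363 -0.048] F [-1.5 -3.9  4.3] open 0.0109 e6 0.123
turned 0.5903 tq [-0.467  0.343 -0.209] F [-2.3 -2.9  4.9] open 0.0107 e6 -0.011
turned 0.6502 tq [-0.467  0.36  -0.218] F [-2.1 -3.1  4.7] open 0.0109 e6 -0.018
turned 0.6978 tq [-0.418  0.307 -0.032] F [-1.9 -3.6  5.3] open 0.0106 e6 -0.016
```

The signature repeats: second click. Third click:

```bash
python3 -m creep '[[255,0,0,0,0.03],[255,0,0,0,0.06],[255,0,0,0,0.09],[255,0,0,0,0.12],[255,0,0,0,0.12]]'>/dev/null; python3 s.py; python3 -m creep '[[255,0,0,0,0.03],[255,0,0,0,0.06],[255,0,0,0,0.09],[255,0,0,0,0.12],[255,0,0,0,0.12]]'>/dev/null; python3 s.py; python3 -m creep '[[255,0,0,0,0.03],[255,0,0,0,0.06],[255,0,0,0,0.06]]'>/dev/null; python3 s.py; python3 -m creep '[[255,0,0,0,0.025],[255,0,0,0,0.049],[255,0,0,0,0.049],[255,0,0,0,0.049]]'>/dev/null; python3 s.py;  python3 -m creep '[[255,0,0,0,0],[255,0,0,0,0],[255,0,0,0,0]]'; python3 s.py; python3 rect.py r10 .47 -.20 4000 .07
```

```text
turned 0.8184 tq [-0.365  0.303 -0.027] F [-1.7 -2.8  5.4] open 0.0108 e6 0.125
turned 0.9387 tq [-0.402  0.28  -0.172] F [-1.1 -1.8  5.6] open 0.0106 e6 0.0
turned 0.9987 tq [-0.373  0.243 -0.219] F [-2.2 -2.5  5. ] open 0.0114 e6 -0.04
turned 1.0462 tq [-0.428  0.266 -0.033] F [-0.7 -1.8  4.8] open 0.0109 e6 -0.022
t: 21.32
tool_pos: [0.5389, -0.1364, 0.0751]
tool_rot: [1.586, 2.71, -0.0]
contact_force: [-2.3, -2.7, 5.3]
opening: 0.0111
turned 1.0462 tq [-0.387  0.178 -0.038] F [-2.3 -2.7  5.3] open 0.0111 e6 -0.033
[ 0.5389245  -0.13636468  0.07510353] cam [ 0.50484241 -0.07637452  0.19950275]
```

View pics/r10_raw.png

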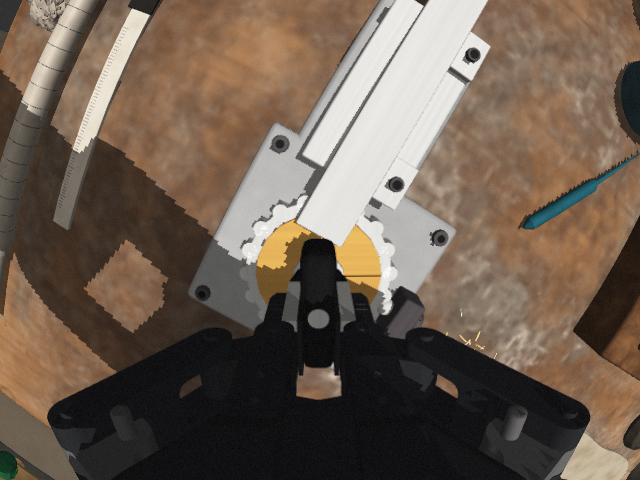

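The knob is upright in the pads (318,310) and the blank's line is again level at (365,277), so the grip didn't slip. The edge is still flush on both pads at (396,184) and (473,55). I'm handing in.

```bash
python3 -c "
from station import ctrl
print(ctrl.finish_job())"; python3 s.py
```

```text
the job is handed in; nothing more can be done
None
the job is handed in; nothing more can be done
```

I laid the straightedge against the fence, turned the knob three clicks clockwise, and handed in with the knob still gripped at 110 N, at about 21 s of the 70. The hand-in gives no verdict.

**Straightedge:** I took the one nearest the robot, lowered it onto the rest by feel and pushed it against the fence until it stopped. After letting go, the picture showed it touching both pads, parallel to the fence within about 0.01 rad. By camera, its centre was within about 1 mm of the fence's middle along the rest. The last picture still showed it flush.

**Knob:** The torque rose and fell back to near zero at 0.349, 0.698 and 1.046 rad, which is three clicks. In the last picture the bar had not twisted in the pads, and the blank's scribed line had turned with the gripper.

**Checks that disagreed:**
- **Grip height:** at a TCP height of about 63 mm (advised 61) the jaws closed on a wider boss under the bar. I gripped 12 mm higher instead, about 14 mm above the grip point and within the 30 mm allowed.
- **Position across the fence:** camera and contact readings of the bar differed by about 2 mm. I relied on the contact reading.
- **Torque sign:** the wrist torque reading did not change sign past half way as expected. The last joint's effort did, roughly.

The bystanders I could see in the pictures, the calliper and the pick, looked unmoved. I did not measure them or re-check the tin and the bench block.

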